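# Hold the red stone's cell in the viewing light

## Task

Press the red treadle right down to its stop to switch the lamp on and let it spring back up; only then take the glass cell with the red stone out of the tray, gripping it by its two frosted white faces only and never touching its clear windows. Hold it upright and still in the gap between the lamp and the viewing tube, with the stone on their common centre line midway between them and the clear windows facing the lamp and the tube, and finish while still holding it there: do not set it down or let go. Leave the green cell and everything else on the bench where they are.

Things in the scene. Friction and masses are not known exactly. Their poses are not given: they have to be found in the camera images.
- cell_red: Stone-viewing cell with a red stone and a red cap, a small upright glass block standing loose in the tray, about 70 g. It measures 36 mm along its own x (window to window), 24 mm along its own y (frosted face to frosted face), 60 mm high. The two opposite faces that look along its +y and -y are frosted (opaque white, 30 mm wide, 56 mm high from the underside): grip only these. Origin: centre of the underside; z up through the cap.
- cell_red_windows: The red cell's two polished clear windows, fixed in it: the outer faces that look along the cell's +x and -x, 18 mm from the middle, 18 mm wide, from 4 to 54 mm above the underside. Never to be touched. Same origin and axes as the cell.
- cell_red_stone (a point): Centre of the red stone in the cell, 30 mm above the middle of the cell's underside; axes as the cell's.
- tray: Shallow aluminium tray, fixed, 110 (x) x 250 (y) mm, floor 3 mm thick, rim 10 mm high. The two cells stand on its floor about 130 mm apart, either one at either end. Origin: centre of the underside.
- stand: Viewing stand, fixed: grey base plate 85 (x) x 300 (y) x 12 mm; on its +y end a black lamp with aluminium fins (45 mm thick, up to 93 mm above the bench), on its -y end an aluminium viewing tube (42 mm thick, up to 91 mm). Their facing ends are 120 mm apart. Origin: centre of the base's underside.
- light_spot (a point): The point half-way between lamp and viewing tube on their common centre line, 70 mm above the bench, 58 mm above the base plate. The light runs along this frame's y axis; z is up.
- treadle (a joint): Hinge angle of the red spring treadle that switches on the lamp: 0 rad = up (at rest), 0.22 rad = down on its stop. It springs back when let go. About 2 to 3 N on the pad starts it moving, 7 to 8 N holds it on the stop.
- treadle_pad (a point): Where to press: top of the black ribbed rubber pad (50 x 58 mm) at the treadle's free end, 90 mm from the hinge. The treadle (66 mm wide, 110 mm long) has its hinge at the far end, towards the +x of the treadle base; at rest the free end is raised by 0.22 rad and the pad point is 59 mm above the bench; on the stop the treadle is level and the pad point is 40 mm above the bench, 3 mm further from the hinge. The point moves and tilts with the treadle.
- treadle_base: Dark steel base plate of the treadle, fixed, 135 (x) x 85 (y) x 10 mm; origin: centre of its underside; hinge line along y, 52 mm to +x of the origin, 34 mm up.
- cell_green: the cell with the green stone and green cap, same make and size as the red one (36 x 24 x 60 mm), standing in the same tray; origin: centre of its underside. Leave it alone.
- ring_box: blue ring box, 57 x 57 x 40 mm; origin: centre of its underside. Leave it alone.
- flux_jar: round jar with white cap, 68 mm across, 70 mm high; origin: centre of its underside. Leave it alone.
- polish_bottle: bottle with orange cap, 52 mm across, 120 mm high; origin: centre of its underside. Leave it alone.
- phone: black phone lying flat, 150 x 72 x 9 mm; origin: centre of its underside. Leave it alone.
- pliers: red-handled pliers lying flat, about 135 x 56 x 13 mm; origin: under the rivet. Leave them alone.
- file_brush: wooden-handled brush lying flat, about 200 mm long; origin: under its middle. Leave it alone.
- tool_cup: white cup with tools, 76 mm across, 80 mm high (tools stick up to 135 mm); origin: centre of its underside. Leave it alone.
There are look-alikes about, which are no part of the job. What is shaped like the cell_red but purple is not meant.

How it is judged:
By the outcome, as a careful person would: the job done as asked, in the order asked, and still so for the second after the job is handed in, while the arm keeps its last pose, push and grip.
It also fails if it takes over 64 s, if anything falls off the work surface, if the arm or the gripper's body presses on something with over 40 N, if the wrist force passes 120 N, or if a joint passes its speed limit or range.

## Robot

A 6-joint arm with a two-finger parallel gripper is mounted at the origin on the work surface. World frame = base frame: x ahead of the robot, y to its left, z up, the work surface at z = 0. Lengths are in mm, angles in rad, forces in N, time in s.
With the tool pointing down it reaches from about 275 to 725 mm from the base axis. Payload 15.9 kg.
Tool frame: the origin (TCP) lies on the centre line of the jaws, within the pads' length; the fingertips stand 22 mm ahead of it and the grasp point (between the pads) lies 3 mm ahead of it; z points along the fingers, y is the line along which they close (so a half turn about z gives the same grasp; the last joint's range is limited). The gripper opens to 85 mm and grips with 20 to 120 N. Pads are 22 mm wide; open, the fingers measure 114 mm over their backs; the gripper's body (76 mm by 85 mm) begins 54 mm behind the grasp point. The pads swing forward as they close: fully open they stand 13 mm farther back than shut.
Start: joints at [1.315, 0.213, -0.034, 1.323, 0, 1.571], TCP at [126.504, 483.717, 253.306] pointing down, gripper open.
Joint ranges: [-2.98, 2.98], [-0.74, 1.72], [-1.14, 1.35], [-2.1, 2.04], [-1.57, 1.44], [-3.14, 3.14]. Speed limits (rad/s): [1.89, 1.89, 2.39, 2.57, 3.14, 3.14].

## Interface

Orientations are given as a unit quaternion [x, y, z, w].
In Python, from rig import goto, move_linear, goto_joints, grip, wait, solve_ik, read_state, get_image, IKError, close_job gives the robot as it stands. Calls block until the motion is done:
- goto(position, orientation): joint-space move of the TCP to a pose.
- move_linear(position, rot=None, vel=150): straight line of the TCP; rot=None keeps the orientation; vel is the mean speed in mm/s.
- goto_joints(angles): joint-space move.
- grip(opening): finger opening in mm; the grip force is fixed at half the most; returns when the fingers have stopped.
- wait(seconds).
- solve_ik(position, orientation): joint angles nearest the present ones, or None.
- read_state(): the state.
- get_image(name): name is "scene" or "top"; returns a dict with "img" (480x640x3 uint8, blue, green, red), "fx", "fy", "cx", "cy" (pixels), "k1" (the pictures are not rectified: a ray, as slopes to the right and down, at radius r is drawn at 1 + k1 r^2 times it, then the intrinsics apply), "T" (4x4, takes a point from camera to world coordinates). Camera axes: x right, y down, z forward; pixel columns grow to the right and rows downward; lengths in mm; the calibration is good to about 2 mm. A picture is of the moment at which its call begins. There is no depth.
A pose or a line that the arm cannot do raises IKError and nothing moves.
- close_job(): hands the job in; it is judged then, once.
The state is a dict: "t": time; "joint_positions": joint angles; "joint_vel": joint speeds; "effort": joint torques, N m; "ee_pos": TCP position; "orientation": TCP orientation; "force": force on the tool from outside, world axes, zero at the start; "ft_torque": the same for the moment, N m; "finger_gap": finger opening in mm; "grasp_force": force on a finger pad.
Only numpy, scipy, OpenCV 4.12 (cv2) and the standard library are available. Lean on these libraries where they do the work, as an engineer would, in place of code of your own. Each camera call takes 0.05 s, during which the arm holds its last target. There are 200 camera calls.

## Working session

There is one attempt and no reset: what is moved stays moved. The work goes in short steps, each a Python script; the robot and the scene stay as the last script left them, time stands still between calls to the robot, and variables do not carry over. Pictures are saved under pics/ and viewed, at most 10 in all, crops included, and the job is handed in when it is done.

```bash
mkdir -p pics; ls
python3 - <<'E'
from rig import *
import cv2,numpy as np
for n in("scene","top"):
    d=get_image(n); cv2.imwrite(f"pics/{n}0.png",d["img"]); np.savez(f"pics/{n}0.npz",**d)
    print(n,d["fx"],d["fy"],d["cx"],d["cy"],d["k1"],np.round(d["T"],3).tolist())
print(read_state())
E
```

```text
pics
scene 580.5121521721118 580.5121521721118 327.44225637299166 241.7455775324463 -0.06504934748927167 [[-0.247, 0.634, -0.733, 1638.219], [0.969, 0.157, -0.19, 306.129], [-0.005, -0.757, -0.654, 1043.367], [0.0, 0.0, 0.0, 1.0]]
top 441.14418163925103 441.14418163925103 316.48171067433714 233.38048041099128 0.012457263122328019 [[0.021, -0.988, 0.155, 355.729], [-1.0, -0.021, 0.006, 35.531], [-0.003, -0.155, -0.988, 1245.327], [0.0, 0.0, 0.0, 1.0]]
{'t': 0.1, 'joint_positions': array([ 1.31500700e+00,  2.13310529e-01, -3.49539860e-02,  1.32348010e+00,
       -3.32392081e-05,  1.57078386e+00]), 'joint_vel': array([-0.00050551, -0.00247061,  0.00046685, -0.00019446,  0.00181076,
       -0.00034742]), 'effort': array([-2.88760799e-03, -6.87248826e+01,  4.87805986e+01,  1.22169478e-02,
       -3.08266999e-04,  4.28540079e-05]), 'ee_pos': array([126.44828444, 483.47815539, 252.88065109]), 'orientation': array([ 1.27540081e-01,  9.91833304e-01, -4.72392884e-04, -4.39946329e-05]), 'force': array([ 0.30795453, -0.34585521,  0.06762528]), 'ft_torque': array([ 0.02221875,  0.07480243, -0.01722853]), 'grasp_force': 0.0, 'finger_gap': 85.23405304066085}
```

View pics/top0.png

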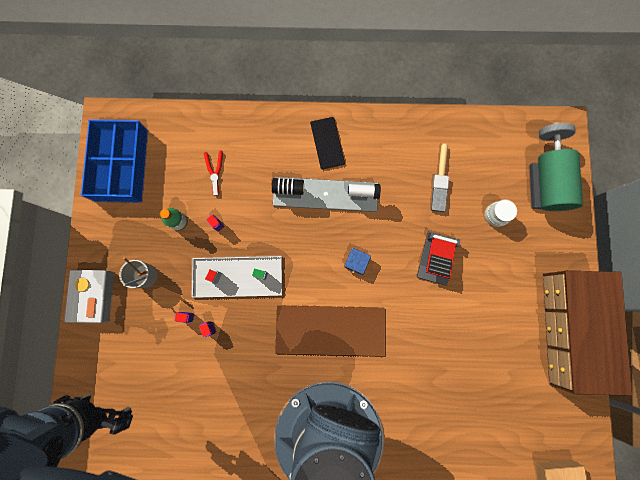

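View pics/scene0.png

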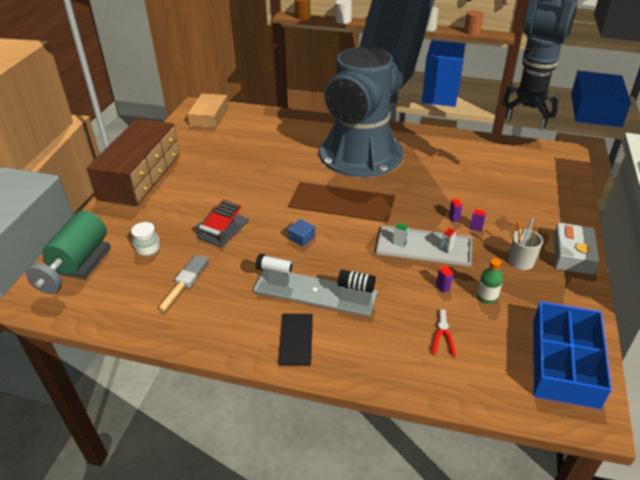

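Top view: the tray is at (238,278), with a red-capped cell at (212,276) and a green one at (260,274). The treadle is at (440,256) with its pad on the near side, and the stand is at (326,194). Candidates for the red cell are top (212,276) in the tray and red-capped purple blocks at (184,317), (207,328) and (215,222). I choose (212,276), which is scene (449,240), and check it in a crop.

Run:
```python
import cv2,numpy as np
t=cv2.imread("pics/top0.png");s=cv2.imread("pics/scene0.png")
r=lambda i,x,y,w,h:cv2.resize(i[y:y+h,x:x+w],(400,300),interpolation=cv2.INTER_CUBIC)
cv2.imwrite("pics/c1.png",np.vstack([np.hstack([r(t,188,248,100,75)[:300],r(t,400,220,80,60)]),np.hstack([r(s,376,215,100,75),r(t,266,159,120,90)])]))
```

```text
(no output)
```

View pics/c1.png

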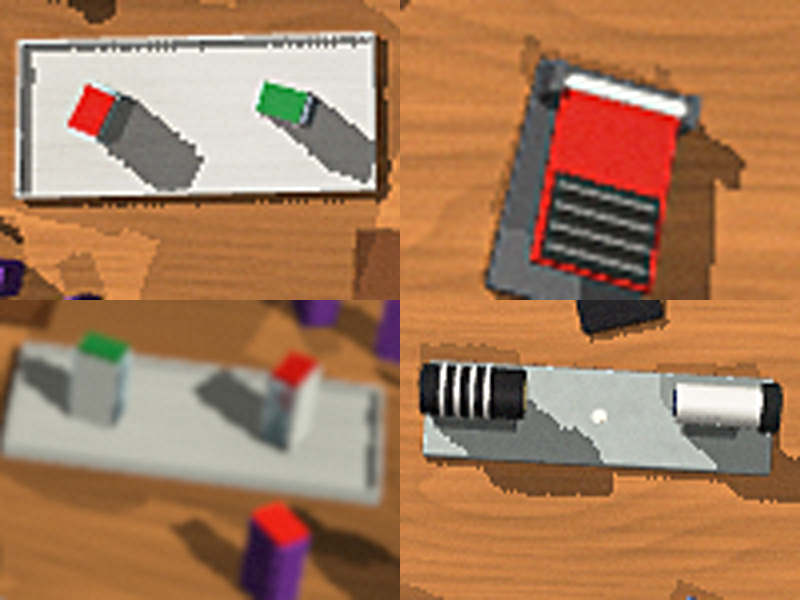

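The crop confirms it: the red-capped cell at (212,276) has white and clear faces, and the lookalikes are purple. The treadle pad centre is at about top px (440,265), and the stand's white centre dot is at about top px (326,194). Next I measure these.

```bash
cat > h.py <<'E'
import cv2,numpy as np
def rays(d,px):
    px=np.atleast_2d(px).astype(float)
    u=(px-[d["cx"],d["cy"]])/[d["fx"],d["fy"]]; x=u.copy()
    for _ in range(8): x=u/(1+d["k1"]*(x**2).sum(1,keepdims=True))
    return np.c_[x,np.ones(len(x))]@d["T"][:3,:3].T
def plane(d,px,z):
    r=rays(d,px); o=d["T"][:3,3]; return (o+r*((z-o[2])/r[:,2])[:,None])[:,:2]
def meet(pairs):
    A=np.zeros((3,3));b=np.zeros(3);res=[]
    for d,p in pairs:
        r=rays(d,p)[0];r/=np.linalg.norm(r);M=np.eye(3)-np.outer(r,r);A+=M;b+=M@d["T"][:3,3]
    return np.linalg.solve(A,b)
def blob(m,x,y,w,h):
    "largest blob of mask m in a box: pixels (col,row)"
    k=np.zeros_like(m,np.uint8);k[y:y+h,x:x+w]=m[y:y+h,x:x+w]
    n,l,s,_=cv2.connectedComponentsWithStats(k);i=1+s[1:,4].argmax();r,c=np.where(l==i);return np.c_[c,r]
def red(im):
    i=im.astype(int);return ((i[...,2]>110)&(i[...,2]>2.2*i[...,1])&(i[...,2]>2.2*i[...,0])).astype(np.uint8)
def green(im):
    i=im.astype(int);return ((i[...,1]>70)&(i[...,1]>1.5*i[...,2])).astype(np.uint8)
E
python3 - <<'E'
from h import *
D={n:dict(np.load(f"pics/{n}0.npz")) for n in("scene","top")}
t,s=D["top"],D["scene"]
def rect(d,p,z):
    w=plane(d,p,z); r=cv2.minAreaRect(w.astype(np.float32)); c=np.cov(w.T); e,v=np.linalg.eigh(c)
    return len(p),np.round(w.mean(0),1),np.round(r[0]+r[1]+(r[2],),1),"pca",np.round(np.sqrt(12*e),1),round(float(np.degrees(np.arctan2(v[1,1],v[0,1]))),1)
P={}
for n,d,b in(("top",t,(196,262,35,25)),("scene",s,(435,225,28,30))):
    P[n]=blob(red(d["img"]),*b);print("redcap",n,rect(d,P[n],63),P[n].mean(0))
for n,d,b in(("top",t,(245,262,35,25)),("scene",s,(385,218,28,30))):
    print("green",n,rect(d,blob(green(d["img"]),*b),63))
# dot
for n,d,b in(("top",t,(318,186,16,16)),("scene",s,(306,282,20,16))):
    g=d["img"].min(2);p=blob((g>g[b[1]:b[1]+b[3],b[0]:b[0]+b[2]].max()-25).astype(np.uint8),*b);print("dot",n,len(p),p.mean(0),plane(d,p.mean(0),12))
# stand edges
hs=cv2.cvtColor(t["img"],cv2.COLOR_BGR2HSV);m=(hs[...,1]<90).astype(np.uint8)
lo=[];up=[]
for c in range(280,375): lo.append((c,np.where(m[195:225,c])[0].max()+195.5))
for c in range(306,345): up.append((c,np.where(m[172:195,c])[0].min()+171.5))
for n,e,z in(("lo",lo,0),("up",up,12)):
    w=plane(t,e,z);vx,vy,x,y=cv2.fitLine(w.astype(np.float32),cv2.DIST_HUBER,0,.01,.01).ravel()
    print("edge",n,"yaw of y axis",np.degrees(np.arctan2(-vx*np.sign(vy),abs(vy))),"pt",x,y)
# treadle
p=blob(red(t["img"]),415,225,60,65);print("treadle red",rect(t,p,55))
print("pad",plane(t,(440,265),59),plane(s,(227,209),59))
E
```

```text
redcap top (89, array([422.3, 323.5]), array([421.9, 323.2,  20.6,  29.5,  66.3]), 'pca', array([21.2, 30.5]), 153.8) [210.39325843 275.31460674]
redcap scene (62, array([422. , 322.7]), array([421.4, 322.6,  18.8,  33.5,  65.2]), 'pca', array([20.2, 33.3]), 157.5) [449.08064516 231.53225806]
green top (89, array([430.5, 196.2]), array([430.6, 196.3,  30.1,  20.4,  75.4]), 'pca', array([20.8, 30.8]), 78.5)
green scene (49, array([432.4, 196.7]), array([432.1, 196.8,  26.7,  19.3,  74.9]), 'pca', array([20.1, 27.2]), 73.3)
dot top 12 [325.33333333 193.25      ] [[666.72574902  19.83604108]]
dot scene 11 [314.63636364 288.90909091] [[663.63755894  19.506563  ]]
edge lo yaw of y axis -1.9511707 pt 624.3386 14.426515
edge up yaw of y axis -2.4140115 pt 707.75305 20.10915
treadle red (485, array([ 500.6, -297.2]), array([ 484.3, -295. ,   66.9,   98.5,   78.8]), 'pca', array([71.5, 83.9]), 166.9)
pad [[ 463.1236741  -291.18470278]] [[ 466.78982189 -286.26835853]]
```

Cell: centre about (422,323), window axis yaw about -24.5°. Stand: spot about (666,20), y axis about -2.2° off world y. Next I press the treadle.

```bash
cat >> h.py <<'E'
def down(yaw):
    "tool down, closing line at yaw (deg)"
    a=np.radians(yaw+90)/2; return [np.cos(a),np.sin(a),0,0]
E
python3 - <<'E'
from h import *; from rig import *
t=dict(np.load("pics/top0.npz"))
p=[(303.5,187.5),(348.5,190)]; print("faces z70",plane(t,p,70).round(1).tolist())
q=down(-11)
grip(0); goto([464,-289,160],q); f0=read_state()["force"][2]
move_linear([464,-289,84])
z=84
while z>56:
    z-=2 if z>66 else 1; move_linear([464,-289,z],vel=40); s=read_state(); f=s["force"][2]-f0
    print(z,round(s["ee_pos"][2],1),round(f,1))
    if f>16: break
d=get_image("top"); cv2.imwrite("pics/p1.png",cv2.resize(d["img"][215:295,390:500],(550,400)))
e=get_image("scene"); cv2.imwrite("pics/p2.png",cv2.resize(e["img"][190:260,180:260],(400,350)))
print(s["t"],s["finger_gap"],s["ee_pos"])
E
```

```text
faces z70 [[667.1, 80.7], [662.5, -42.7]]
82 82.6 -0.3
80 80.1 1.0
78 78.0 1.9
76 75.9 4.1
74 74.0 3.4
72 72.0 4.5
70 70.1 5.5
68 68.1 6.0
66 66.1 5.7
65 65.2 7.2
64 64.1 6.9
63 63.1 7.3
62 62.2 6.9
61 61.5 15.0
60 61.2 28.3
8.25 -0.16861316353450242 [ 463.67995327 -288.9791253    61.16997924]
```

The stop was reached: force jumped from 7 to 28 N at z≈61. The lamp and tube faces give a midpoint of (664.8,19), which agrees with the dot. Now I release, check that the treadle has sprung up, and move above the cell.

Run:
```python
from h import *; from rig import *
move_linear([464,-289,160])
wait(.3)
goto([464,-289,220],down(-11)); grip(85)
goto([422,323,200],down(65.5))
d=get_image("scene"); np.savez("pics/s2.npz",**d)
a=cv2.resize(d["img"][190:250,180:260],(400,300),interpolation=cv2.INTER_CUBIC);b=cv2.resize(d["img"][180:270,390:510],(400,300),interpolation=cv2.INTER_CUBIC)
cv2.imwrite("pics/p3.png",np.hstack([a,b])); s=read_state();print(s["t"],s["ee_pos"],s["joint_positions"])
```

```text
12.85 [422.4782008  322.40159893 200.00442147] [ 6.51915601e-01  2.92374071e-01 -6.55063071e-02  1.21290510e+00
 -1.27400470e-04  1.08092705e+00]
```

View pics/p3.png

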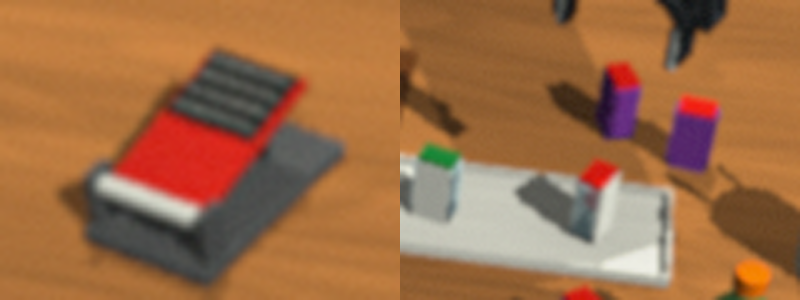

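The treadle has sprung back up (pad raised), and the cell stands undisturbed at crop (598,200). Now I grasp it.

Run:
```python
from h import *; from rig import *
goto([422.2,323.1,120],down(65.5)); move_linear([422.2,323.1,39],vel=80)
d=get_image("scene"); a=d["img"][200:260,400:480]
s=read_state();print(s["force"],s["ee_pos"])
grip(15); s=read_state(); print(s["finger_gap"],s["grasp_force"],s["ee_pos"],s["force"],s["t"])
d=get_image("scene"); b=d["img"][200:260,400:480]
r=lambda i:cv2.resize(i,(400,300),interpolation=cv2.INTER_CUBIC)
cv2.imwrite("pics/p4.png",np.hstack([r(a),r(b)]))
```

```text
[-0.30305974 -0.04810721 -0.11418209] [422.50462279 323.32588906  39.50316462]
23.291924896526034 58.389474749565125 [422.27913194 323.17911889  39.18990935] [-0.51404192 -0.43655925  4.67453922] 15.0667
```

View pics/p4.png

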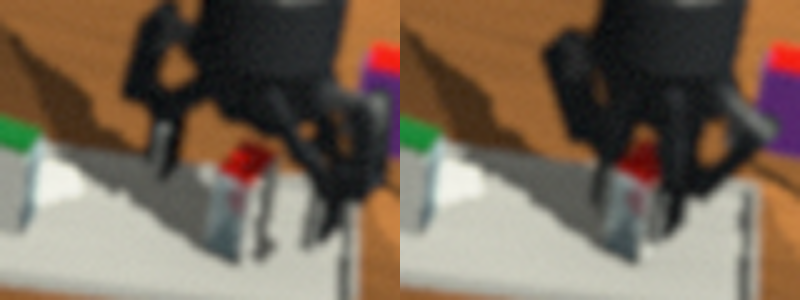

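Gripped at a 23.3 mm gap with 58 N; the clear window with the red stone inside is visible and untouched between the fingers. Next I lift, carry and lower it into the gap.

Run:
```python
from h import *; from rig import *
move_linear([422.2,323.1,230],vel=120)
q=down(-2.2); x,y=665.5,19.5
goto([x,y,230],q); s=read_state(); print(s["finger_gap"],s["t"],s["ee_pos"],s["joint_positions"])
move_linear([x,y,76.2],vel=80); wait(.5); s=read_state(); print(s["finger_gap"],s["grasp_force"],s["t"],s["ee_pos"],s["force"],s["joint_positions"])
r=lambda i:cv2.resize(i,(400,300),interpolation=cv2.INTER_CUBIC)
d=get_image("scene");e=get_image("top");np.savez("pics/s5.npz",**d);np.savez("pics/t5.npz",**e)
cv2.imwrite("pics/p5.png",np.hstack([r(d["img"][230:320,250:370]),r(e["img"][150:225,276:376])]))
```

```text
23.33669353840097 18.3083 [665.23138895  20.74835729 230.18739634] [3.10477155e-02 5.82113340e-01 4.50197262e-01 1.43879400e+00
 2.98913505e-04 1.63804901e+00]
23.345672820677635 58.43071460723877 20.8833 [665.50159801  19.52835586  76.20175845] [ 0.35536689  0.49041213 -1.57872814] [2.93128415e-02 6.33146852e-01 1.44925195e-01 1.08257733e+00
 5.11488916e-05 1.63846091e+00]
```

View pics/p5.png

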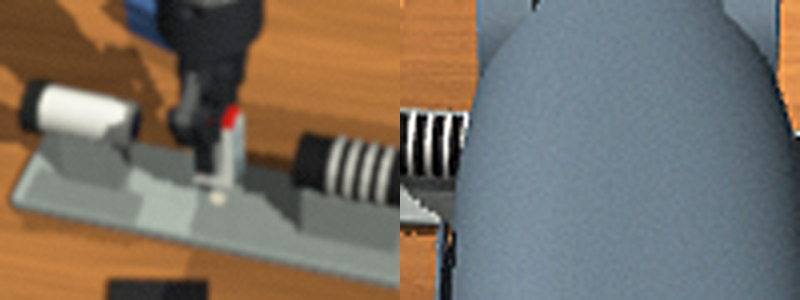

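The scene view shows the cell upright in the gap: red cap at crop (233,118), tube face at about x=137, lamp face at about x=300. Next I check the centring by marking the expected cell corners in a closer crop.

Run:
```python
from h import *
d=dict(np.load("pics/s5.npz"))
def proj(P):
    c=(np.array(P)-d["T"][:3,3])@d["T"][:3,:3]; x=c[:,:2]/c[:,2:]; x*=1+d["k1"]*(x**2).sum(1,keepdims=True)
    return x*d["fx"]+[d["cx"],d["cy"]]
a=np.radians(-2.2);R=np.array([[np.cos(a),-np.sin(a)],[np.sin(a),np.cos(a)]])
L=[(12,15,0),(12,-15,0),(0,18,0),(12,15,60),(12,-15,60),(10,15,60),(-10,15,60)]
W=[np.r_[R@[p,q]+[665.5,19.5],40+z] for p,q,z in L]
im=cv2.resize(d["img"][252:306,285:357],(800,600),interpolation=cv2.INTER_CUBIC);k=800/72
for p in (proj(W)-[285,252]+.5)*k: cv2.drawMarker(im,tuple(int(v) for v in p),(255,0,255),0,16,2)
cv2.imwrite("pics/p6.png",im)
m=blob(red(d["img"]),300,245,40,30); w=plane(d,m,100); print(len(m),w.mean(0),((w-[665.5,19.5])@R).max(0),((w-[665.5,19.5])@R).min(0))
```

```text
24 [665.56317556  31.3933005 ] [10.11338849 16.24408276] [-12.54135517   7.89509025]
```

View pics/p6.png

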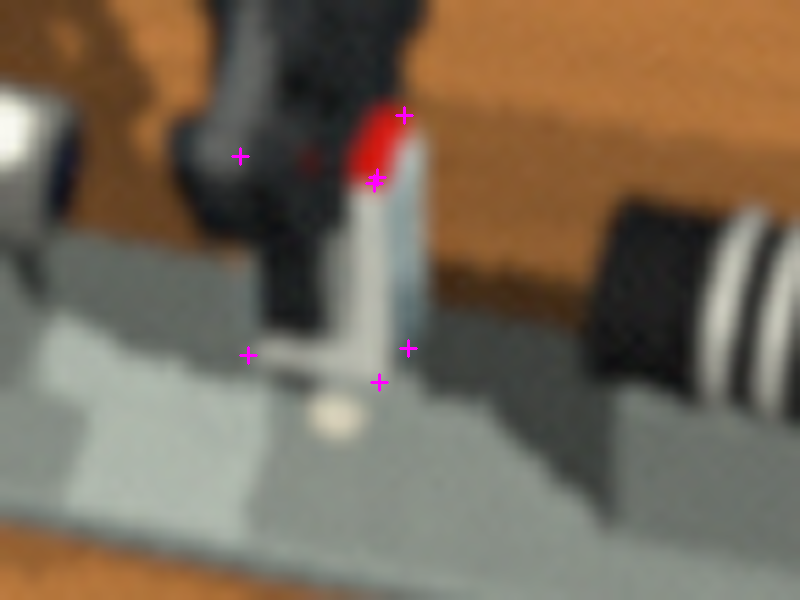

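The cell sits slightly to the right (+y) of the marks, by roughly 10 crop px or 2 mm. I'll quantify this from the frosted face's edges.

Run:
```python
from h import *
d=dict(np.load("pics/s5.npz"));g=cv2.cvtColor(d["img"],cv2.COLOR_BGR2GRAY).astype(int)
for r in range(270,290,2): print(r,g[r,304:328])
a=np.radians(-2.2);n=np.array([np.cos(a),np.sin(a),0]);o=d["T"][:3,3];C=np.array([665.5,19.5,70])
def yz(p):
    v=rays(d,p)[0];X=o+v*((n@C+12-n@o)/(n@v));return round(float((X-C)@[-n[1],n[0],0]),1),round(float(X[2]),1)
for p in [(319,276),(320,276),(320,280),(319.5,285),(307.2,283),(308,283)]: print(p,yz(p))
```

```text
270 [ 30  36  31  30  22  23  27  37  37  34  36  52 114 171 183 169 156 152
 144 122 102  99  99  99]
272 [ 23  23  25  25  23  17  19  29  37  36  53  76 123 168 183 170 154 150
 149 125 103 102 103 102]
274 [ 67  69  70  60  42  25  24  23  32  49  89 116 142 172 184 173 155 152
 144 114  96  96  96 101]
276 [ 99 102 105  97  62  32  29  30  34  58  94 121 141 172 183 175 154 142
 134  95  59  52  53  62]
278 [102 103 106  99  63  36  29  34  34  52  90 119 145 172 182 168 136 119
 111  83  56  48  48  50]
280 [102 101 106  99  70  38  28  28  31  44  87 125 153 177 184 169 131 111
 102  80  64  63  61  60]
282 [103 102 103 105 113 116 113 100  92 102 123 147 167 181 184 168 127  99
  83  71  63  64  66  66]
284 [102 101 101 115 134 142 144 147 153 163 175 179 181 184 185 162 118  88
  77  66  64  64  66  65]
286 [152 142 144 140 137 116  95  87  90 117 144 156 158 158 159 154 138 132
 115  85  66  65  65  64]
288 [179 176 177 177 168 147 135 133 143 177 195 197 186 166 148 141 141 142
 138 127 126 123 115 107]
(319, 276) (16.5, 74.1)
(320, 276) (19.0, 74.8)
(320, 280) (18.8, 61.4)
(319.5, 285) (17.3, 43.9)
(307.2, 283) (-14.1, 42.1)
(308, 283) (-12.0, 42.6)
```

The frosted face centres about 2.2 mm toward the lamp, so I shift by that much, check again, and hand in if it holds.

Run:
```python
from h import *; from rig import *
move_linear([665.5-.08,19.5-2.2,76.2],vel=20); wait(1); s=read_state()
print(s["ee_pos"],s["finger_gap"],s["grasp_force"],abs(s["joint_vel"]).max(),s["t"],s["orientation"])
d=get_image("scene");g=cv2.cvtColor(d["img"],cv2.COLOR_BGR2GRAY).astype(int)
for r in(282,284): print(g[r,304:326])
close_job()
```

```text
[665.43258196  17.2879139   76.20800515] 23.11303702598144 58.42983305454254 0.001099720181473779 22.2417 [7.20563093e-01 6.93389378e-01 1.02017271e-05 1.97715963e-06]
[103 106 109 116 117 117 115 112 114 124 147 168 179 183 170 128 102  88
  71  65  65  64]
[101 101 112 130 138 139 144 154 167 177 177 177 181 182 163 116  89  83
  72  66  60  64]
the job is handed in; nothing more can be done
```

I pressed the treadle to its stop and it sprang back up. I then gripped the red cell by its frosted faces and handed the job in at about 22 s, holding it upright and still in the gap, with the stone centred to within about 2 mm by my camera measurements.

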